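# Roll the copper foil spool up into its cradle

## Robot

A 6-joint arm with a two-finger parallel gripper is mounted at the origin on the work surface. World frame = base frame: x ahead of the robot, y to its left, z up, the work surface at z = 0. Lengths are in mm, angles in rad, forces in N, time in s.
With the tool pointing down it reaches from about 350 to 975 mm from the base axis. Payload 7.1 kg.
Tool frame: the origin (TCP) lies on the front face of the gripper's body, between the roots of the fingers; the fingertips stand 80 mm ahead of it and the grasp point (between the pads) lies 61 mm ahead of it (ctrl.tcp_to_grasp is the distance from the TCP to the grasp point, in mm); z points along the fingers, y is the direction in which the jaws open and shut (so a half turn about z gives the same grasp; the last joint's range is limited). The gripper opens to 88 mm and grips with 3 to 60 N. Pads are 20 mm wide; open, the fingers measure 115 mm over their backs; the gripper's body (75 mm by 178 mm) begins 61 mm behind the grasp point.
Start: joints at [-1.174, 0.423, 1.63, -0, 1.089, -0.019], TCP at [252.467, -571.722, 302.675] pointing down, gripper open.
Joint ranges: [-3, 3], [-0.9, 2.11], [0.09, 2.58], [-1.31, 4.45], [0.11, 2.69], [-2.54, 2.54]. Speed limits (rad/s): [2.39, 2.39, 3.01, 3.14, 3.14, 3.14].

## Interface

Orientations are given as a rotation vector (axis times angle).
In Python, from workcell import telemetry, get_image, ctrl gives the robot as it stands.
- The arm moves only by the tool send_rows, never from a script. Its argument "rows" is a list of rows, each a list of 5 numbers: the shift along the tool's x, y, z in m, then the turn about the tool's z in rad, then the opening, from -1 (shut) to 1 (fully open). A call has 1 to 5 rows; each row shifts and turns the commanded pose from where the row before left it, along the tool's axes as they then stand; what a row does not reach is not made up. A row lasts 1/10 s, in which the tool goes at most 50 mm and 8.59 degrees, less where a joint would pass 70% of its speed; a pose out of reach is approached as far as the arm can. A call with a gripper value outside its range is refused whole. The fingers move at their own pace and stop on an object; the grip force is fixed at half the most. Time passes only in rows, so rows that do not move let the fingers close. It gives the time, the measured TCP pose, the force and the opening at its end, in the units of the state.
- telemetry.get_obs(): the state, without advancing time (a new reading comes with each control period).
- get_image(name): name is "side" or "top"; returns a dict with "color" (480x640x3 uint8, blue, green, red), "z_map" (480x640 float32, mm along the optical axis (not along the pixel's ray), 0 where there is no reading), "camera_matrix" (3x3 intrinsics, pixels), "rvec" (rotation vector, rad) and "tvec" (3), from world to camera coordinates, as OpenCV has them. Camera axes: x right, y down, z forward; pixel columns grow to the right and rows downward; lengths in mm; the calibration is good to about 2 mm. A picture is of the moment at which its call begins.
- ctrl.close_job(): hands the job in, once; it reports no verdict.
The state is a dict: "t": time; "qpos": joint angles; "qvel": joint speeds; "joint_torque": joint torques, N m; "ee_pos": TCP position; "orientation": TCP orientation; "ft_force": force on the tool from outside, world axes, zero at the start; "moment": the same for the moment, N m; "width": finger opening in mm.
Only numpy, scipy, OpenCV 4.12 (cv2) and the standard library are available. Lean on these libraries where they do the work, as an engineer would, in place of code of your own. Each camera call takes 0.05 s, during which the arm holds its last target.

## Task

On the foil rack two spools sit at the low ends of two sloping gutters. With the fingertips, push the copper-coloured spool steadily up its gutter and over the crest, so that it settles in the cradle against the top stop and cannot roll back; do not lift it out or flick it up. Leave the silver spool at the bottom of its own gutter and everything else where it stands, and finish with the hand clear.

Things in the scene. Friction and masses are not known exactly. Their poses are not given: they have to be found in the camera images.
- copper: Copper-coloured solid spool of foil, 60 mm in diameter, 36 mm wide, smooth (friction about 0.35, so it slides as well as rolls), 0.17 to 0.34 kg, axle level across the gutter. Origin at its centre; y along the axle, the other axes turn as it rolls. It starts on the floor against the low lip of one gutter, centre at rack x = -0.114, z = 0.065; which gutter varies.
- silver: Silver-grey solid spool of foil, 60 mm in diameter, 36 mm wide, smooth (friction about 0.35, so it slides as well as rolls), 0.17 to 0.34 kg, axle level across the gutter. Origin at its centre; y along the axle, the other axes turn as it rolls. It starts on the floor against the low lip of one gutter, centre at rack x = -0.114, z = 0.065, in the other gutter.
- rack: Fixed foil rack on a plywood board 300 x 190 x 12 mm; place and yaw vary. Origin at the centre of the board's underside, on the table; x points uphill along the gutters, y across, z up. Two aluminium gutters run along x, centred at y = +0.055 and -0.055, 40 mm wide inside; side walls 4 mm thick rise 16 mm above the gutter floor.
- lip (a point): Midway between the gutters, on the gutter floor at its low end (rack frame x = -0.130, z = 0.032). From here each floor climbs at 8 degrees to the crest. A lip 8 mm high (above the floor) and 8 mm thick (rack x = -0.138 to -0.130) keeps the spools in; fingers fit above it, behind the spool. A spool let go on the slope rolls back down to it.
- crest (a point): Midway between the gutters, at the top of the slope (rack frame x = 0.068, z = 0.060). Beyond it each floor falls at 12 degrees for 59 mm, the cradle. A spool whose centre is past the crest (rack x above 0.075) rolls on into the cradle by itself.
- stop (a point): Midway between the gutters, in the plane of the upright faces (rack x = 0.127) of the two wooden top stops, at the height of their tops (rack z = 0.110). A stop ends each cradle.
- bed: The sloping part of the rack's gutters, fixed to the rack. Origin at the low end of the gutter floor, midway between the two gutters (rack frame x = -0.130, y = 0, z = 0.032); x points up the 8 degree slope along the floor, y across, z square to the floor. The floor is at z = 0, so a spool on it has its centre at z = 0.030; the crest is at x = 0.200.
- cradle_a (a point): Where a spool's centre lies when it rests in the cradle of the gutter at rack y = +0.055, against the top stop (rack frame x = 0.097, z = 0.084).
- cradle_b (a point): The same for the gutter at rack y = -0.055.
- jar: Closed amber glass jar with a steel cap, 60 mm in diameter, 100 mm high, standing loose to the robot's right of the rack. Origin at the centre of its underside.
- tub: White plastic tub with a blue lid, 110 mm in diameter, 85 mm high, standing loose to the robot's left of the rack. Origin at the centre of its underside.
- marker: Grey marker pen with a black cap, 130 mm long, 16 mm thick, lying loose beyond the rack. Origin at the middle of its underside; x along the pen.
Mind the look-alikes: they are no part of the job. What is meant by the copper is not green, and is the smaller of those in its own colour.

How it is judged:
By the outcome, as a careful person would: the job done as asked, in the order asked, and still so for the second after the job is handed in, with the robot touching nothing.
It also fails if it takes over 40 s, if anything falls off the work surface, if the arm or the gripper's body presses on something with over 40 N, if the wrist force passes 120 N, or if a joint passes its speed limit or range.

## Working session

There is one attempt and no reset: what is moved stays moved. The work goes in short steps, Python scripts to look and compute and a tool call to move; the robot and the scene stay as the last step left them, time stands still between calls to the robot, and variables do not carry over. Pictures are saved under pics/ and viewed, and the job is handed in when it is done.

Besides the shell and the picture viewer there is one more tool, called after "Request:" by a JSON object that holds its "op" and its "data". send_rows: Moves the arm, as the interface text tells. Its arguments: {"type":"object","properties":{"rows":{"type":"array"}},"required":["rows"]}

```bash
ls; mkdir -p pics
python3 - <<'E'
from workcell import telemetry,get_image,ctrl
import cv2,numpy as np
print(telemetry.get_obs())
for n in("top","side"):
    d=get_image(n);cv2.imwrite(f"pics/{n}0.png",d["color"]);np.savez(f"/tmp/{n}0.npz",**d)
    R=cv2.Rodrigues(np.array(d["rvec"],float))[0];print(n,d["camera_matrix"],(-R.T@np.array(d["tvec"]).reshape(3)))
E
```

```text
pics
{'t': 0.0, 'qpos': array([-1.17399227e+00,  4.23802889e-01,  1.63067974e+00, -1.97448116e-05,
        1.08860411e+00, -1.90291366e-02]), 'qvel': array([ 0.00174071,  0.00134083, -0.00148139, -0.00135437,  0.00183098,
       -0.00113083]), 'joint_torque': array([-3.36805912e-03, -5.44632447e+01, -2.73669201e+01,  6.39476837e-02,
        2.25684489e-02, -1.02993488e-04]), 'ee_pos': array([ 252.30644073, -571.33779362,  301.92933885]), 'orientation': array([-3.07249679e+00, -6.48205096e-01,  4.67429156e-04]), 'ft_force': array([-0.266617  , -0.08034699,  0.11823975]), 'moment': array([-0.01026653,  0.00150212,  0.01148087]), 'width': 87.49725197836376}
top [[518.55747724   0.         322.12743286]
 [  0.         518.55747724 243.40770077]
 [  0.           0.           1.        ]] [ 476.91472107  -10.01551768 1255.60277937]
side [[558.99427127   0.         315.14607606]
 [  0.         558.99427127 237.65790055]
 [  0.           0.           1.        ]] [183.66640256 622.5177079  896.70946985]
```

View pics/top0.png

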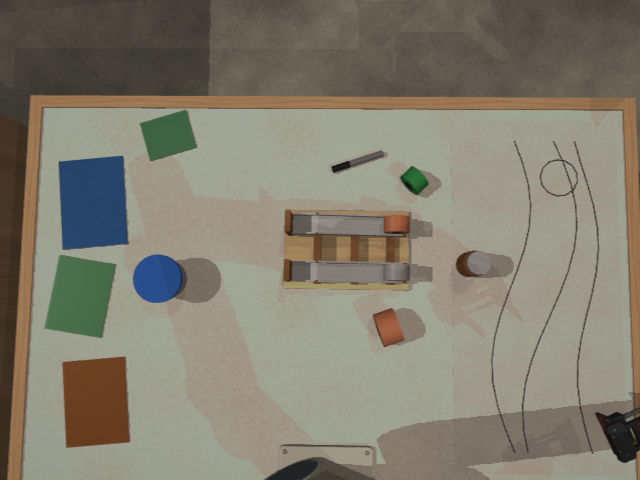

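View pics/side0.png

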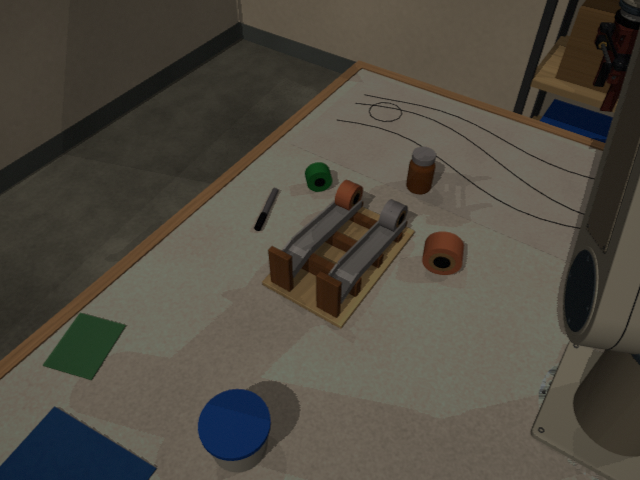

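The copper-coloured candidates are the spool in the gutter at top (397,223), side (349,195), and a larger loose roll at top (389,327), side (443,253). There is also a green one at top (414,180). The one in the far gutter fits: it isn't green and it's the smaller of the copper-coloured two. I'll confirm it in a crop and measure.

```bash
cat > h.py <<'E'
import cv2,numpy as np
def cloud(d):
    K=d["camera_matrix"];R=cv2.Rodrigues(np.array(d["rvec"],float))[0];t=np.array(d["tvec"],float).reshape(3)
    z=d["z_map"].astype(float);v,u=np.mgrid[:480,:640]
    P=np.stack([(u-K[0,2])/K[0,0]*z,(v-K[1,2])/K[1,1]*z,z],-1)
    W=(P-t)@R; W[z==0]=np.nan; return W
def copper(d):
    h=cv2.cvtColor(d["color"],cv2.COLOR_BGR2HSV)
    return cv2.inRange(h,(3,110,90),(14,255,255))
E
python3 - <<'E'
from h import *
d=dict(np.load("/tmp/top0.npz"));W=cloud(d);s=dict(np.load("/tmp/side0.npz"));S=cloud(s)
m=np.zeros((480,640),np.uint8);m[200:300,275:420]=1
b=((W[...,2]>6)&(W[...,2]<200)&(m>0)).astype(np.uint8)
n,l,st,c=cv2.connectedComponentsWithStats(b);k=1+np.argmax(st[1:,4]);p=W[l==k]
bd=p[(p[:,2]<18)]
r=cv2.minAreaRect(bd[:,:2].astype(np.float32));print("board",r,np.median(bd[:,2]))
print(cv2.boxPoints(r))
for nm,dd,ww in(("top",d,W),("side",s,S)):
    mm=copper(dd);n,l,st,c=cv2.connectedComponentsWithStats(mm)
    for i in range(1,n):
        if st[i,4]>60:
            q=ww[l==i];q=q[np.isfinite(q[:,0])];print(nm,c[i].round(),st[i,4],np.percentile(q,3,axis=0).round(),np.percentile(q,97,axis=0).round())
a=cv2.resize(d["color"][195:345,270:430],None,fx=3.5,fy=3.5,interpolation=2)
e=cv2.resize(s["color"][150:330,250:480],None,fx=3,fy=3,interpolation=2)
cv2.imwrite("pics/cropt.png",a);cv2.imwrite("pics/crops.png",e)
for x in range(280,415,6): print(x,W[223,x].round(),W[272,x].round())
E
```

```text
board ((568.800537109375, -46.71905517578125), (193.45425415039062, 306.3604736328125), 0.5118329524993896) 12.50406918274689
[[ 470.70892  105.59101]
 [ 473.44562 -200.75726]
 [ 666.89215 -199.02911]
 [ 664.15546  107.31915]]
top [ 49. 100.] 74 [927. 683.   1.] [947. 718.  10.]
top [ 37. 116.] 144 [845. 722.   1.] [944. 737.   9.]
top [ 97. 100.] 358 [931. 460.  -0.] [947. 672.   9.]
top [238. 101.] 864 [922.  10.  -0.] [949. 397.  10.]
top [415. 102.] 879 [ 921. -392.   -0.] [949. -62.  10.]
top [591. 107.] 860 [ 865. -745.    0.] [ 948. -488.   10.]
top [633. 231.] 922 [ 453. -747.    0.] [ 775. -721.    9.]
top [ 29. 215.] 241 [566. 724.  -1.] [738. 748.   9.]
top [287. 220.] 109 [604.  83. 106.] [647.  94. 115.]
top [396. 223.] 397 [ 607. -181.   71.] [ 641. -130.   98.]
top [317. 247.] 181 [543.  17.  50.] [599.  31.  58.]
top [354. 248.] 198 [542. -72.  30.] [599. -56.  45.]
top [391. 250.] 193 [ 542. -158.   23.] [ 598. -141.   33.]
top [ 27. 267.] 66 [492. 724.  -0.] [548. 740.   9.]
top [286. 270.] 105 [493.  86. 106.] [537.  95. 114.]
top [388. 327.] 733 [ 354. -166.   50.
[... 582 characters left out ...]
.  40.  55.]
316 [627.  27.  59.] [513.  26.  59.]
322 [627.  13.  60.] [513.  12.  56.]
328 [627.  -1.  61.] [513.  -2.  56.]
334 [627. -15.  57.] [513. -16.  56.]
340 [628. -29.  52.] [514. -30.  53.]
346 [628. -43.  52.] [514. -44.  48.]
352 [629. -57.  49.] [514. -58.  51.]
358 [628. -71.  51.] [514. -72.  45.]
364 [629. -85.  45.] [nan nan nan]
370 [629. -99.  45.] [ 515. -100.   42.]
376 [ 630. -114.   44.] [ 515. -114.   39.]
382 [ 630. -128.   40.] [ 515. -128.   44.]
388 [ 625. -138.   82.] [ 514. -137.   89.]
394 [ 624. -150.   94.] [ 514. -150.   92.]
400 [ 623. -163.   96.] [ 514. -163.   97.]
406 [ 625. -178.   87.] [ 514. -177.   91.]
412 [ 636. -204.    2.] [ 517. -204.    1.]
```

View pics/cropt.png

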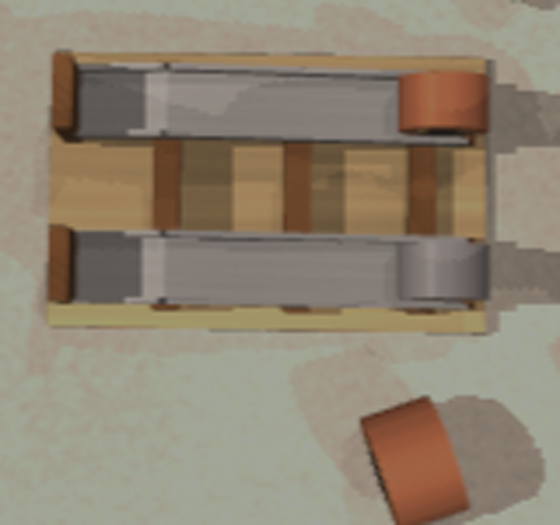

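View pics/crops.png

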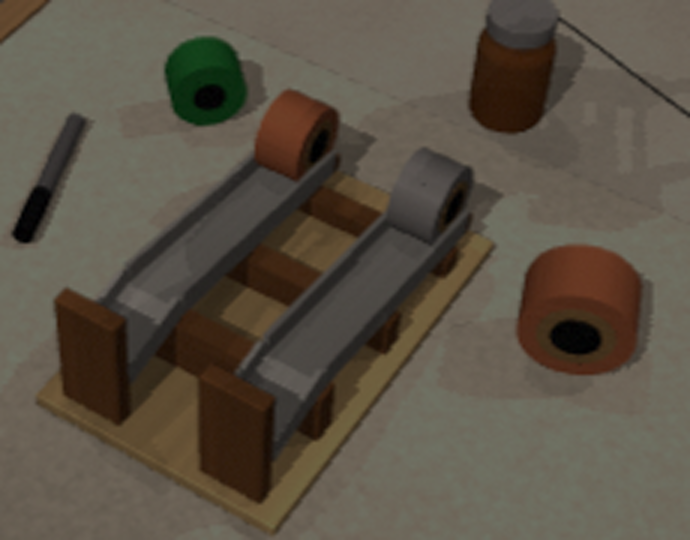

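The crops confirm it: the small copper spool sits at the low end of the far gutter (rack y = -0.055, so cradle_b). Uphill is world +y, with yaw about 90°. I take its centre as roughly (624, -161, 65). First I'll turn the jaws across the gutter and shut them.

Request:
{"op": "send_rows", "data": {"rows": [[0,0,0,-0.145,-1],[0,0,0,-0.145,-1],[0,0,0,-0.145,-1],[0,0,0,-0.145,-1],[0,0,0,-0.145,-1]]}}

```text
t: 0.6
ee_pos: [252.4, -571.5, 302.2]
orientation: [-2.638, -1.704, -0.0]
ft_force: [-1.0, -0.1, 0.0]
width: 51.5
```

Request:
{"op": "send_rows", "data": {"rows": [[0,0,0,-0.145,-1],[0,0,0,-0.145,-1],[0,0,0,-0.14,-1],[0,0,0,0,-1]]}}

```text
t: 1.0
ee_pos: [252.4, -571.5, 302.2]
orientation: [-2.22, -2.222, -0.0]
ft_force: [0.4, -0.2, 0.2]
width: 19.2
```

Request:
{"op": "send_rows", "data": {"rows": [[0.029,0.031,0,0,-1],[0.029,0.031,0,0,-1],[0.029,0.031,0,0,-1],[0.029,0.031,0,0,-1],[0.029,0.031,0,0,-1]]}}

```text
t: 1.5
ee_pos: [408.4, -425.4, 302.6]
orientation: [-2.226, -2.216, -0.0]
ft_force: [1.1, -0.5, 0.1]
width: 0.5
```

Request:
{"op": "send_rows", "data": {"rows": [[0.029,0.031,0,0,-1],[0.029,0.031,0,0,-1],[0.029,0.031,0,0,-1],[0.029,0.031,0,0,-1],[0.029,0.031,0,0,-1]]}}

```text
t: 2.0
ee_pos: [563.5, -280.3, 302.5]
orientation: [-2.226, -2.216, 0.0]
ft_force: [-0.1, -0.6, 0.6]
width: 0.4
```

Request:
{"op": "send_rows", "data": {"rows": [[0.029,0.031,0,0,-1],[0.02,0.03,0,0,-1],[0,0,0,0,-1]]}}

```text
t: 2.3
ee_pos: [626.4, -229.9, 302.4]
orientation: [2.221, 2.221, 0.002]
ft_force: [0.4, -0.3, -0.0]
width: 0.8
```

Request:
{"op": "send_rows", "data": {"rows": [[0,-0.002,0.04,0,-1],[0,0,0.04,0,-1],[0,0,0.04,0,-1],[0,0,0.034,0,-1],[0,0,0.014,0,-1]]}}

```text
t: 2.8
ee_pos: [618.9, -232.6, 131.0]
orientation: [-2.221, -2.214, 0.004]
ft_force: [-0.0, -0.0, 0.0]
width: 0.7
```

Run:
```python
from workcell import telemetry,get_image
import cv2,numpy as np
o=telemetry.get_obs();print(o["t"],o["ee_pos"],o["ft_force"])
a=get_image("top")["color"];b=get_image("side")["color"]
A=cv2.resize(a[170:310,270:500],None,fx=3.2,fy=3.2)[:400,:400+330];B=cv2.resize(b[120:320,240:480],None,fx=3,fy=3)
cv2.imwrite("pics/t1.png",A);cv2.imwrite("pics/s1.png",B)
```

```text
2.8 [ 618.86011683 -232.63552688  131.00826083] [-0.00347728 -0.01020134  0.03659589]
```

View pics/s1.png

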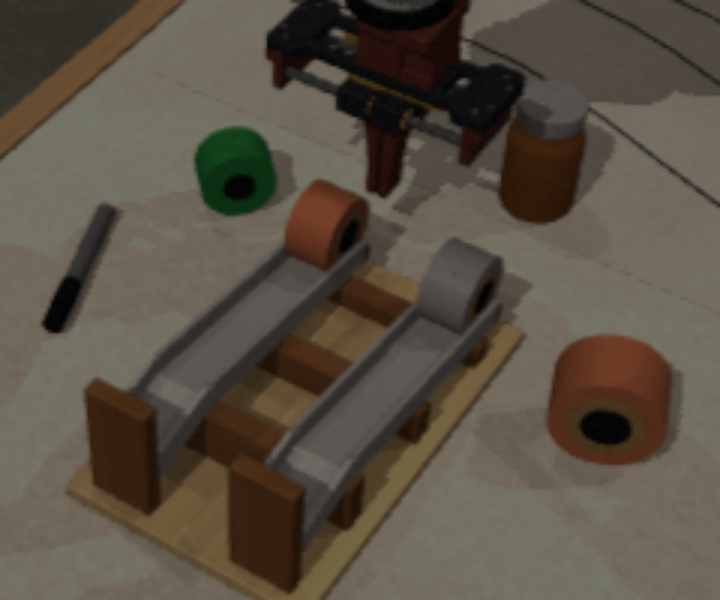

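View pics/t1.png

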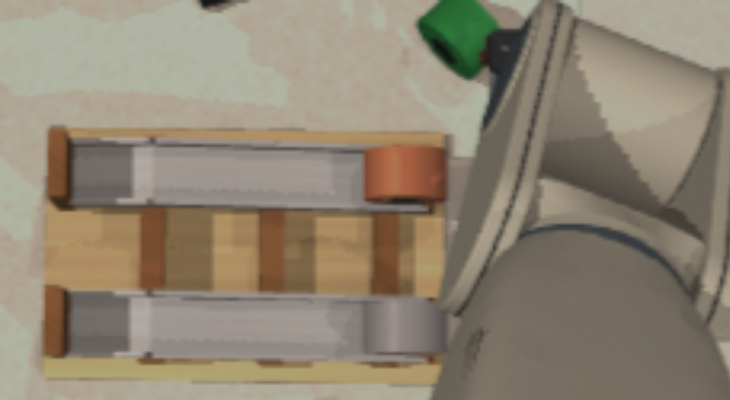

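The fingertips hang behind the copper spool in line with its gutter: spool at (327,222), tips at (383,188) in the side crop. Next I'll correct x and creep to contact.

Request:
{"op": "send_rows", "data": {"rows": [[0,0.005,-0.003,0,-1],[0.01,0,0,0,-1],[0.01,0,0,0,-1],[0,0,0,0,-1]]}}

```text
t: 3.3
ee_pos: [626.9, -211.1, 138.9]
orientation: [2.219, 2.222, 0.001]
ft_force: [-0.3, 0.0, -0.5]
width: 0.9
```

Request:
{"op": "send_rows", "data": {"rows": [[0,-0.003,0.004,0,-1],[0.004,0,0,0,-1],[0.004,0,0,0,-1],[0.004,0,0,0,-1],[0.004,0,-0.0005,0,-1]]}}

```text
t: 3.8
ee_pos: [623.6, -196.6, 134.2]
orientation: [2.221, 2.221, -0.0]
ft_force: [0.8, -1.2, 0.7]
width: 0.6
```

Request:
{"op": "send_rows", "data": {"rows": [[0.004,0,-0.0006,0,-1],[0.004,0,-0.0006,0,-1],[0.005,0,-0.0007,0,-1],[0.005,0,-0.0007,0,-1],[0.005,0,-0.0007,0,-1]]}}

```text
t: 4.3
ee_pos: [623.5, -173.3, 137.6]
orientation: [2.221, 2.221, 0.0]
ft_force: [0.3, -1.0, 1.3]
width: 0.5
```

```bash
cat > look.py <<'E'
import sys
from workcell import telemetry,get_image
import cv2,numpy as np
from h import *
o=telemetry.get_obs();print(o["t"],o["ee_pos"],o["ft_force"])
d=get_image("side");S=cloud(d);b=d["color"]
cv2.imwrite(f"pics/s_{sys.argv[1]}.png",cv2.resize(b[120:320,240:480],None,fx=3,fy=3))
m=copper(d);m[:, :]*=1
ok=(m>0)&(np.abs(S[...,0]-624)<24)&(S[...,2]>60)&(S[...,1]<76)
q=S[ok]
# circle fit in y,z
y,z=q[:,1],q[:,2]
k=np.argmax(z);print("copper n",len(q),"y",np.percentile(y,[3,50,97]).round(1),"z top",np.percentile(z,97).round(1),"x",np.percentile(q[:,0],[3,97]).round())
E
python3 look.py a
```

```text
4.3 [ 623.46173022 -173.29913507  137.59027336] [ 0.28509441 -1.029127    1.32587728]
copper n 283 y [-132.5 -114.1 -104.2] z top 99.3 x [608. 640.]
```

View pics/s_a.png

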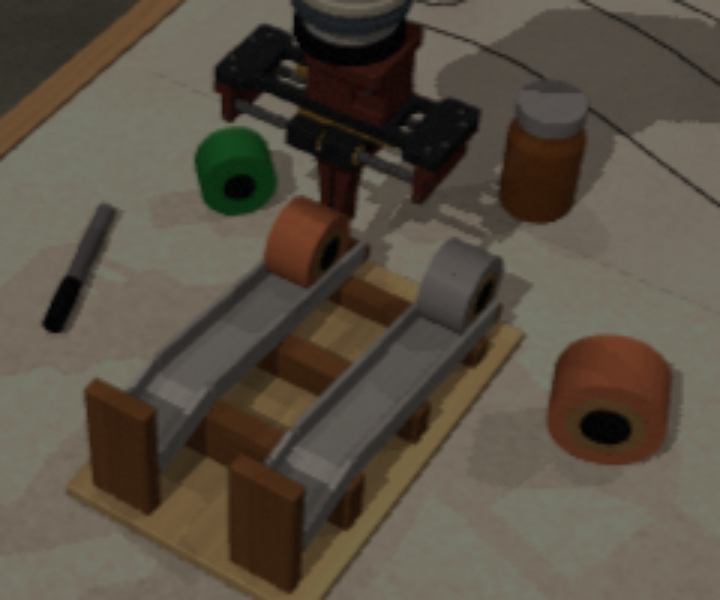

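The spool is moving with the fingers at about 1 N, seated between the walls at (305,240). I'll keep pushing.

Request:
{"op": "send_rows", "data": {"rows": [[0.006,0,-0.0008,0,-1],[0.006,0,-0.0008,0,-1],[0.006,0,-0.0008,0,-1],[0.006,0,-0.0008,0,-1],[0.006,0,-0.0008,0,-1]]}}

```text
t: 4.85
ee_pos: [623.5, -143.2, 141.5]
orientation: [2.221, 2.222, 0.0]
ft_force: [0.3, -0.8, 0.9]
width: 0.5
```

Request:
{"op": "send_rows", "data": {"rows": [[0.006,0,-0.0008,0,-1],[0.006,0,-0.0008,0,-1],[0.006,0,-0.0008,0,-1],[0.006,0,-0.0008,0,-1],[0.006,0,-0.0008,0,-1]]}}

```text
t: 5.35
ee_pos: [623.4, -113.2, 145.5]
orientation: [-2.221, -2.221, 0.0]
ft_force: [-0.7, -1.3, 1.0]
width: 0.2
```

```bash
python3 look.py b
```

```text
5.35 [ 623.44059242 -113.23317313  145.53682448] [-0.68241404 -1.33147905  1.04911434]
copper n 308 y [-72.9 -55.1 -44.4] z top 108.0 x [608. 641.]
```

View pics/s_b.png

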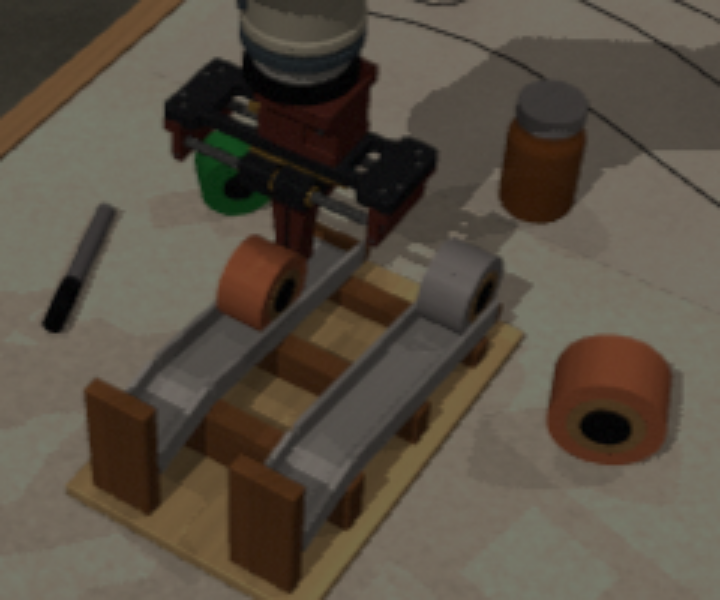

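The copper spool is mid-gutter at (262,280), square and tracking the fingers; silver hasn't moved.

Request:
{"op": "send_rows", "data": {"rows": [[0.006,0,-0.0008,0,-1],[0.006,0,-0.0008,0,-1],[0.006,0,-0.0008,0,-1],[0.006,0,-0.0008,0,-1],[0.006,0,-0.0008,0,-1]]}}

```text
t: 5.9
ee_pos: [623.5, -83.2, 149.6]
orientation: [2.222, 2.221, 0.0]
ft_force: [1.2, -1.6, 0.7]
width: 0.5
```

Request:
{"op": "send_rows", "data": {"rows": [[0.006,0,-0.0008,0,-1],[0.006,0,-0.0008,0,-1],[0.006,0,-0.0008,0,-1],[0.006,0,-0.0008,0,-1],[0.006,0,-0.0008,0,-1]]}}

```text
t: 6.4
ee_pos: [623.5, -53.2, 153.6]
orientation: [-2.221, -2.221, -0.0]
ft_force: [0.7, -1.2, 1.1]
width: 0.3
```

Request:
{"op": "send_rows", "data": {"rows": [[0.005,0,-0.0007,0,-1],[0.005,0,-0.0007,0,-1],[0.004,0,-0.0006,0,-1],[0.004,0,-0.0006,0,-1],[0.004,0,-0.0006,0,-1]]}}

```text
t: 6.9
ee_pos: [623.5, -31.5, 156.7]
orientation: [2.221, 2.221, -0.0]
ft_force: [0.5, -2.5, 0.0]
width: 0.7
```

```bash
python3 look.py c
```

```text
6.9 [623.45712482 -31.46953554 156.70843212] [ 0.46173615 -2.48782993  0.02337662]
copper n 339 y [ 8.5 27.3 37.7] z top 119.9 x [608. 641.]
```

View pics/s_c.png

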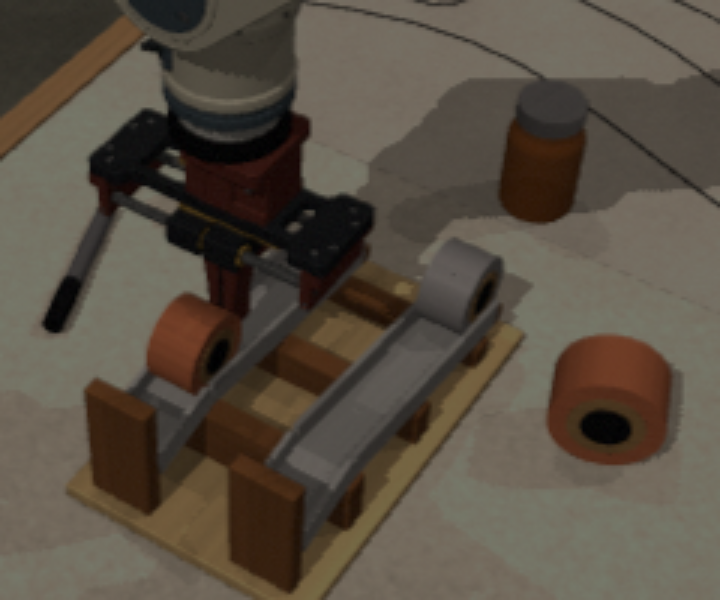

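The spool at (195,342) is about 12 mm short of the crest. I'll ease it over.

Request:
{"op": "send_rows", "data": {"rows": [[0.004,0,-0.0005,0,-1],[0.004,0,-0.0005,0,-1],[0.004,0,-0.0003,0,-1],[0.003,0,0,0,-1],[0.003,0,0,0,-1]]}}

```text
t: 7.45
ee_pos: [623.4, -13.2, 157.9]
orientation: [-2.221, -2.221, 0.0]
ft_force: [-0.2, 0.6, -0.3]
width: 0.4
```

Request:
{"op": "send_rows", "data": {"rows": [[0.003,0,0,0,-1],[0.003,0,0,0,-1],[0.003,0,0,0,-1],[0,0,0,0,-1]]}}

```text
t: 7.85
ee_pos: [623.4, -4.3, 158.0]
orientation: [-2.221, -2.222, -0.0]
ft_force: [1.0, 0.5, 0.9]
width: 0.6
```

```bash
python3 look.py d
```

```text
7.85 [623.44901508  -4.30511075 157.95960585] [1.04290314 0.48883207 0.90465131]
copper n 275 y [45.7 62.3 74.4] z top 116.3 x [608. 640.]
```

View pics/s_d.png

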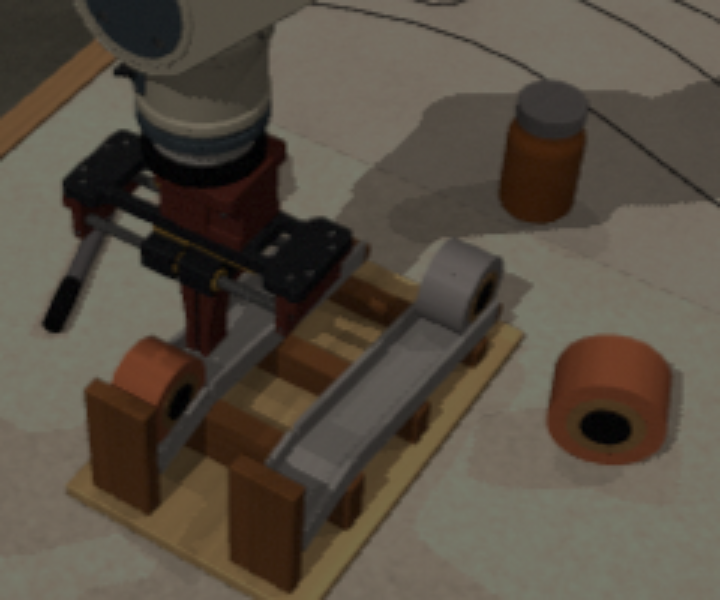

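The copper spool is over the crest, resting against the stop at (160,382), and the fingers are free of it. Next I'll back off and raise the hand clear.

Request:
{"op": "send_rows", "data": {"rows": [[-0.015,0,-0.005,0,-1],[-0.01,0,-0.03,0,-1],[0,0,-0.04,0,-1],[0,0,-0.04,0,-1],[0,0,-0.03,0,-1]]}}

```text
t: 8.4
ee_pos: [623.9, -31.2, 306.0]
orientation: [2.221, 2.219, 0.002]
ft_force: [-0.1, 0.5, -0.2]
width: 0.4
```

Request:
{"op": "send_rows", "data": {"rows": [[-0.045,0,0,0,-1],[-0.045,0,0,0,-1],[-0.045,0,0,0,-1],[-0.045,0,0,0,-1],[-0.045,0,0,0,-1]]}}

```text
t: 8.9
ee_pos: [622.7, -257.7, 303.6]
orientation: [2.222, 2.22, 0.0]
ft_force: [1.8, -0.2, -0.3]
width: 0.3
```

Request:
{"op": "send_rows", "data": {"rows": [[0,0,0,0,-1],[0,0,0,0,-1],[0,0,0,0,-1],[0,0,0,0,-1],[0,0,0,0,-1]]}}

```text
t: 9.4
ee_pos: [623.6, -253.6, 303.2]
orientation: [-2.22, -2.223, -0.0]
ft_force: [-0.6, -0.1, 0.1]
width: 0.5
```

```bash
python3 look.py e
python3 - <<'E'
from workcell import get_image
import cv2,numpy as np
d=get_image("top");cv2.imwrite("pics/t_e.png",d["color"])
E
```

```text
9.4 [ 623.62647034 -253.56762575  303.16427351] [-0.55568424 -0.05357048  0.12859324]
copper n 293 y [42.9 62.3 74. ] z top 116.0 x [608. 640.]
```

View pics/s_e.png

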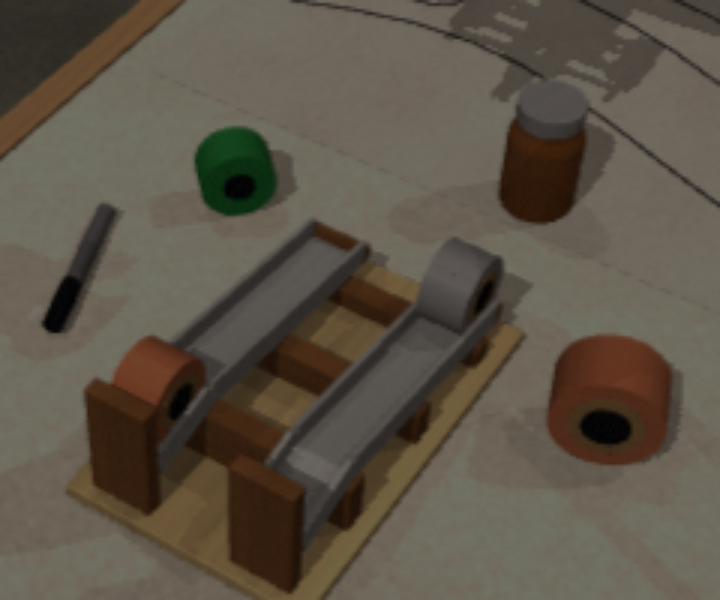

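View pics/t_e.png

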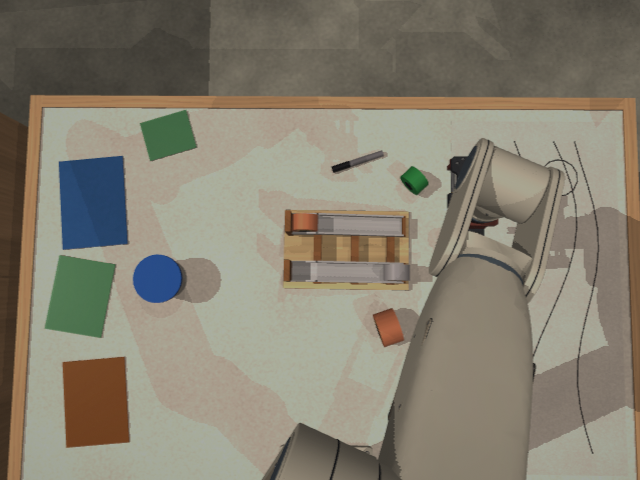

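The copper spool is resting in its cradle (top view (304,221), side crop (160,382)). Silver is still at its lip at (397,271), everything else is in place, and the hand is clear, so I'm handing in.

```bash
python3 -c "
from workcell import ctrl;print(ctrl.close_job())"
```

```text
the job is handed in; nothing more can be done
None
```

The copper spool is now in the cradle of the far gutter (cradle_b), against the top stop, and I've handed the job in. I pushed it up the slope with the closed fingertips at about 60 mm/s, slowing to 30–40 mm/s at the crest. Force readings between moves stayed under about 3 N. I then backed off and raised the hand clear.

- **Copper spool:** In the side view after I withdrew the hand, it was in the same place as about 1.5 s earlier, within about 3 mm. The top of the spool was at z ≈ 116 mm, close to the 114 mm expected in the cradle.
- **Everything else:** In the last pictures the silver spool was still at its low lip. The tub, marker, green spool and large copper-coloured roll were where they started. The jar was hidden by the arm in the last top view, but the side view showed it unmoved.
- **Time and failed checks:** The robot clock read about 9.4 s of the 40 s allowed. No check failed or disagreed.

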